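Rock the ball sorter's seesaw gate over and feed the balls down the other chute

ROBOT

A 7-joint arm with a two-finger parallel gripper is mounted at the origin on a cart in front of the work surface, level with it; the furniture and walls round the work are solid. World frame = base frame: x ahead of the robot, y to its left, z up, the work surface at z = 0. Lengths are in mm, angles in rad, forces in N, time in s.
With the tool pointing down it reaches from about 400 to 875 mm from the base axis. Payload 4.4 kg.
Tool frame: the origin (TCP) lies midway between the tips of the shut fingers; the grasp point (between the pads) lies 19 mm behind it; z points along the fingers, y is the line along which they close (so a half turn about z gives the same grasp; the last joint's range is limited). The gripper opens to 85 mm and grips with 20 to 120 N. Pads are 22 mm wide; open, the fingers measure 114 mm over their backs; the gripper's body (76 mm by 85 mm) begins 54 mm behind the grasp point. The pads swing forward as they close: fully open they stand 13 mm farther back than shut.
Start: joints at [1.229, 0.628, 0.038, 1.517, -0.027, 0.996, -0.02], TCP at [177.033, -625.441, 231.313] pointing down, gripper open.
Joint ranges: [-3.06, 3.06], [-0.37, 2.12], [-1.25, 1.32], [0.18, 2.47], [-1.1, 4.24], [0.23, 1.98], [-2.94, 2.94]. Speed limits (rad/s): [2.57, 2.57, 3.14, 3.14, 3.14, 3.14, 3.14].

INTERFACE

Orientations are given as [roll, pitch, yaw] about the fixed x, y, z axes, in that order (R = Rz(yaw) Ry(pitch) Rx(roll)).
In Python, from cell import read_state, get_image, finish_job gives the robot as it stands.
- The arm moves only by the tool send_rows, never from a script. Its argument "series" is a list of rows, each an object of numbers: "ax", "ay", "az": the turn, a rotation vector about the tool's x, y, z in rad; "dx", "dy", "dz": the shift along the tool's x, y, z in cm; "hand": the closure, from 0 (fully open) to 1 (shut). In form: [{"ax": .., "ay": .., "az": .., "dx": .., "dy": .., "dz": .., "hand": ..}, ...]. A call has 1 to 10 rows; each row is the pose to reach, as a shift and turn from the pose commanded when the call began, along the tool's axes at that moment; what a row does not reach only later rows make up. A row lasts 1/10 s, in which the tool goes at most 50 mm and 8.59 degrees, less where a joint would pass 70% of its speed; a pose out of reach is approached as far as the arm can. A call with a gripper value outside its range is refused whole. The fingers move at their own pace and stop on an object; the grip force is fixed at half the most. Time passes only in rows, so rows that repeat a pose let the fingers close. It gives the time, the measured TCP pose, the force, the opening and the grip force at its end, in the units of the state.
- read_state(): the state, without advancing time (a new reading comes with each control period).
- get_image(name): name is "scene" or "top"; returns a dict with "pixels" (384x512x3 uint8, red, green, blue), "mtx" (3x3 intrinsics, pixels), "R" (3x3) and "t" (3): a world point X has camera coordinates R X + t. Camera axes: x right, y down, z forward; pixel columns grow to the right and rows downward; lengths in mm; the calibration is good to about 2 mm. A picture is of the moment at which its call begins. There is no depth.
- finish_job(): hands the job in; it is judged then, once.
The state is a dict: "clock": time; "qpos": joint angles; "qd": joint speeds; "tau": joint torques, N m; "eef_pos": TCP position; "tool_rot": TCP orientation; "force": force on the tool from outside, world axes, zero at the start; "torque": the same for the moment, N m; "width": finger opening in mm; "gripper_force": force on a finger pad.
Only numpy, scipy, OpenCV 4.12 (cv2) and the standard library are available. Lean on these libraries where they do the work, as an engineer would, in place of code of your own. Each camera call takes 0.05 s, during which the arm holds its last target. There are 200 camera calls.

TASK

The ball sorter on the worktop is set to its right-hand chute. Using only the fingertips, push its seesaw gate right over to the left, then press the release key down and keep it down until all three steel balls have rolled into the left tray, and let the key spring up again. Grasp and lift nothing, do not touch the balls, and leave the other things on the table where they are.

Things in the scene. Friction and masses are not known exactly. Their poses are not given: they have to be found in the camera images.
- sorter: Ball sorter fixed to the worktop: grey T-shaped foot, aluminium feed lane, seesaw gate, two chutes, two white trays; about 180 x 430 x 160 mm. Origin: underside of the foot, directly below the gate's pivot; x points up the feed lane (away from the robot), y to the left chute, z up. Balls drop from the lane onto the middle of the gate, roll down its lower side and along that chute into its tray.
- lane_mouth (a point): Lower end of the feed lane's floor, 22 mm up-lane of the pivot, 103 mm high. The lane rises from here over 112 mm to 115 mm; 23 mm wide inside, walls 16 mm high. A steel blade 10 mm up-lane of this point holds the balls.
- left_tray (a point): Centre of the left tray's floor, 184 mm left of the pivot, 14 mm high; the tray is 70 mm (x) by 57 mm (y) inside, its walls reach 51 mm high. The right tray mirrors it.
- gate (a joint): Seesaw gate, an aluminium trough 200 mm long (along the sorter's y), 34 mm wide, rocking about a level pivot (sorter's x axis, z = 85 mm). Positive = left end down, balls go left; rad, stops at -0.30 and +0.30. A weight on it tips it to the side it has passed, so it stays on either stop, never level. Starts on or near the right stop. Under 1 N on a pad rocks it.
- weight_top (a point): Top of the round steel weight (22 mm diameter) above the middle of the gate, 19 mm in front of the pivot's middle, 67 mm above it; sways with the gate.
- left_pad (a point): Centre of the top of the gate's left finger pad, a white ribbed plate 32 x 32 mm, 6 mm thick, that sticks out in front of the trough, 60 mm towards the robot from the pivot axis and 68 mm to the left of it. It moves with the gate: 105 mm high while the gate leans right, 65 mm high when it rests on its left stop. Free space below it.
- right_pad (a point): Centre of the top of the same pad at the gate's right end (60 mm in front of the pivot, 68 mm to its right).
- key (a joint): Release key, travel downwards in m: 0 up, 0.015 fully down. Pressing it sinks the blade that holds the balls; from 0.013 on the balls run, all three within 2 s. A spring (about 1 N at first, 4 N fully down) brings it back. Let go too early, the blade stops the balls that have not passed; it may be pressed again.
- key_top (a point): Centre of the flat top of the release key, a round white cap of 26 mm diameter on a thin steel post to the right of the feed lane, 158 mm high when up, 32 mm up-lane of the pivot, 55 mm to the right. Moves with the key. Only the gate's weight nearby is as high.
- ball_1: Steel ball, 20 mm diameter, 33 g, origin at its centre; the lowest in the feed lane, against the blade.
- ball_2: The same, next in the lane.
- ball_3: The same, highest in the lane.
- cup_front: Bystander: white open sample cup, 34 mm across, 24 mm high, standing in front of the sorter; origin at the centre of its underside.
- disc: Bystander: metal disc, 32 mm across, 11 mm thick, lying between the gate's two finger pads, below them; origin at the centre of its underside.
- cup_back: Bystander: white open sample cup, 34 mm across, 24 mm high, behind the left chute; origin at the centre of its underside.
- bottle: Bystander: small dropper bottle, 34 mm across, 102 mm high, behind the right chute; origin at the centre of its underside.
- eraser: Bystander: eraser, 21 x 34 x 13 mm, front left on the worktop; origin at the centre of its underside.
- tape_roll: Bystander: roll of tape lying flat, 100 mm across, 18 mm high, front right on the worktop; origin at the centre of its underside.

How it is judged (in metres and radians):
On the way, in this order (a step that is already met when the one before it is completed fails the run):
1. the gate is rocked over to its left stop while all the balls still wait in the lane (value of joint gate above 0.25 rad and x of each of ball_1, ball_2, ball_3 in the frame of sorter above 0.036 m), for 0.2 s.
2. the release key is pressed down (value of joint key above 0.011 m), for 0.1 s.
At the end, for the whole second after the job is handed in: All three balls lie at rest (below 20 mm/s) inside the left tray, the gate rests on its left stop (above 0.25 rad) and the release key is up again (below 3 mm) (value of joint gate above 0.25 rad and value of joint key below 0.003 m and y of ball_1 in the frame of sorter between 0.155 and 0.213 m and x of ball_1 in the frame of sorter between -0.036 and 0.036 m and z of each of ball_1, ball_2, ball_3 in the frame of sorter below 0.045 m and linear speed of each of ball_1, ball_2, ball_3 below 0.02 m/s and y of ball_2 in the frame of sorter between 0.155 and 0.213 m and x of ball_2 in the frame of sorter between -0.036 and 0.036 m and y of ball_3 in the frame of sorter between 0.155 and 0.213 m and x of ball_3 in the frame of sorter between -0.036 and 0.036 m); the robot touches nothing.
It fails at once if the robot touches a ball (contact force between any of the fingers, the arm and ball_1 above 0.3 N or contact force between any of the fingers, the arm and ball_2 above 0.3 N or contact force between any of the fingers, the arm and ball_3 above 0.3 N).
It fails at once if a ball is lifted (height (world z) of any of ball_1, ball_2, ball_3 above 0.155 m).
It fails at once if a bystander is moved by more than 20 mm or lifted (distance of any of cup_front, disc, cup_back, bottle, eraser, tape_roll from where it was at the start of the episode above 0.02 m).
It fails at once if a bystander is tipped over (angle between any of cup_front, disc, cup_back, bottle, eraser, tape_roll's own z axis and vertical above 0.5 rad).
It also fails if it takes over 40 s, if anything falls off the work surface, if the arm or the gripper's body presses on something with over 40 N, if the wrist force passes 120 N, or if a joint passes its speed limit or range.

## Working session

There is one attempt and no reset: what is moved stays moved. The work goes in short steps, Python scripts to look and compute and a tool call to move; the robot and the scene stay as the last step left them, time stands still between calls to the robot, and variables do not carry over. Pictures are saved under pics/ and viewed, at most 13 in all, crops included, and the job is handed in when it is done.

Besides the shell and the picture viewer there is one more tool, called after "Emit:" by a JSON object that holds its "name" and its "arguments". send_rows: Moves the arm, as the interface text tells. Its arguments: {"type":"object","properties":{"series":{"type":"array","items":{"type":"object","properties":{"ax":{"type":"number"},"ay":{"type":"number"},"az":{"type":"number"},"dx":{"type":"number"},"dy":{"type":"number"},"dz":{"type":"number"},"hand":{"type":"number"}}}}},"required":["series"]}

```bash
mkdir -p pics; python3 - <<'E'
from cell import *
import cv2
for n in("scene","top"):
    d=get_image(n);cv2.imwrite(f"pics/{n}0.png",d["pixels"][:,:,::-1])
    print(n,d["mtx"],d["R"],d["t"])
s=read_state();print(s["clock"],s["eef_pos"],s["tool_rot"],s["force"],s["width"])
E
```

```text
scene [[426.85651354   0.         255.59998715]
 [  0.         426.85651354 193.0844382 ]
 [  0.           0.           1.        ]] [[-0.82835215 -0.56006606 -0.01259847]
 [-0.2985039   0.46030208 -0.83607261]
 [ 0.474055   -0.68880186 -0.54847412]] [ 478.0191892   248.84547105 1067.45490024]
top [[367.64772815   0.         264.21428746]
 [  0.         367.64772815 191.57739394]
 [  0.           0.           1.        ]] [[-0.02997126 -0.99944926 -0.01424452]
 [-0.98786572  0.03179057 -0.15202194]
 [ 0.15239105  0.00951538 -0.98827447]] [  55.10146706  548.50310721 1065.88845954]
0.1 [ 176.87296645 -624.88466073  230.48309896] [-3.13987301e+00  3.63446269e-05  2.75834970e-01] [-0.08761552  0.08633801 -0.18459978] 85.4960170027959
```

View pics/scene0.png

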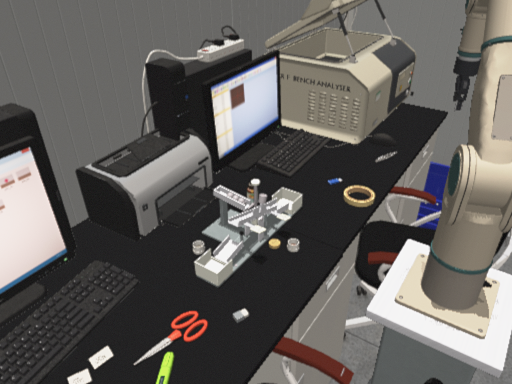

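View pics/top0.png

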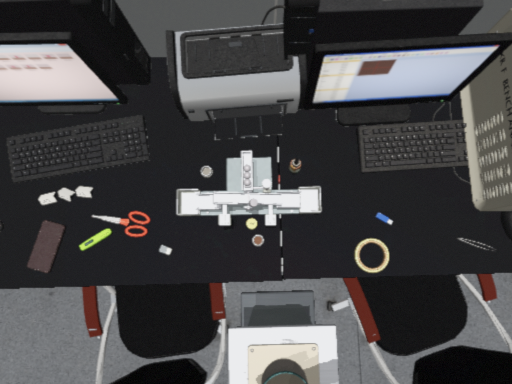

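The sorter is at about (248,200) in the top view, with its pads at (225,219) and (270,219). In the scene view it is at about (250,230). I'll crop both for a closer look.

```bash
python3 - <<'E'
import cv2,numpy as np
t=cv2.imread("pics/top0.png")[145:255,165:335];s=cv2.imread("pics/scene0.png")[170:290,185:310]
cv2.imwrite("pics/c0.png",cv2.resize(t,None,fx=4.7,fy=4.7,interpolation=cv2.INTER_CUBIC))
cv2.imwrite("pics/c1.png",cv2.resize(s,None,fx=5,fy=5,interpolation=cv2.INTER_CUBIC))
E
```

```text
(no output)
```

View pics/c0.png

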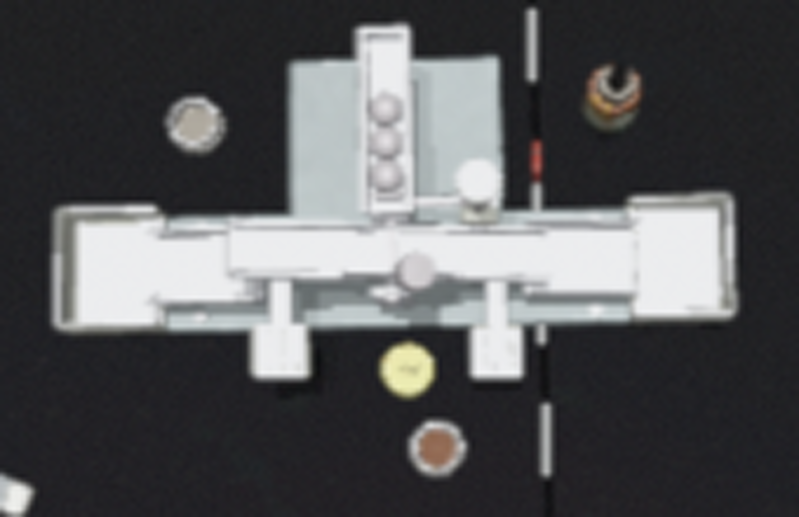

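View pics/c1.png

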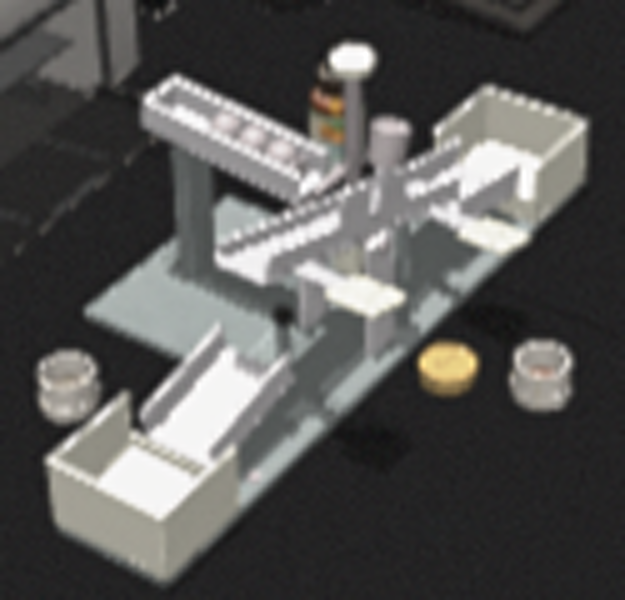

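The crops show the left pad raised, at (280,352) in the top crop and (366,295) in the scene crop. The right pad is low at (496,352). The key cap is at (477,181) top and (352,58) scene, and the weight top is at (417,270) top and (391,127) scene. All three balls are waiting in the lane. Next I'll cast rays from these points.

```bash
cat > h.py <<'E'
import numpy as np
K={}
K['top']=(np.array([[367.64772815,0,264.21428746],[0,367.64772815,191.57739394],[0,0,1]]),np.array([[-0.02997126,-0.99944926,-0.01424452],[-0.98786572,0.03179057,-0.15202194],[0.15239105,0.00951538,-0.98827447]]),np.array([55.10146706,548.50310721,1065.88845954]))
K['scene']=(np.array([[426.85651354,0,255.59998715],[0,426.85651354,193.0844382],[0,0,1]]),np.array([[-0.82835215,-0.56006606,-0.01259847],[-0.2985039,0.46030208,-0.83607261],[0.474055,-0.68880186,-0.54847412]]),np.array([478.0191892,248.84547105,1067.45490024]))
def ray(n,uv,z):
    M,R,t=K[n];d=R.T@np.linalg.solve(M,[*uv,1]);o=-R.T@t
    return o+d*(z-o[2])/d[2]
def tri(a,b):
    import cv2
    P=[K[n][0]@np.c_[K[n][1],K[n][2]] for n in('top','scene')]
    X=cv2.triangulatePoints(*P,np.array(a,float).reshape(2,1),np.array(b,float).reshape(2,1)).ravel();return X[:3]/X[3]
E
python3 - <<'E'
from h import *
T=lambda c:((c[0]+.5)/4.7-.5+165,(c[1]+.5)/4.7-.5+145)
S=lambda c:((c[0]+.5)/5-.5+185,(c[1]+.5)/5-.5+170)
pts={'lpad':((280,352),(366,295),105),'rpad':((496,352),(493,235),65),'key':((477,181),(352,58),158),'weight':((417,270),(391,127),149),'disc':((408,368),(448,361),11)}
L={};
for k,(a,b,z) in pts.items():
    L[k]=ray('top',T(a),z);print(k,L[k].round(1),ray('scene',S(b),z).round(1),tri(T(a),S(b)).round(1))
# sorter frame pts
g=.3;wy=-67*np.sin(g)
q={'lpad':(-60,68-6),'rpad':(-60,-68-6),'key':(32,-55),'weight':(-19,-20)}
A=np.array([q[k] for k in q],float);B=np.array([(L[k][:2]+ray('scene',S(pts[k][1]),pts[k][2])[:2])/2 for k in q])
za=A@[1,1j];zb=B@[1,1j]
c=np.vdot(za-za.mean(),zb-zb.mean());yaw=np.angle(c);o=zb.mean()-np.exp(1j*yaw)*za.mean()
print('yaw',yaw,'origin',o,'res',abs(o+np.exp(1j*yaw)*za-zb).round(1))
for n,p in dict(lpad=(-60,68),rpad=(-60,-68),key=(32,-55),tray=(0,184)).items():
    w=o+np.exp(1j*yaw)*complex(*p);print(n,w)
print([ray('top',T(x),120).round() for x in((386,108),(386,178))])
E
```

```text
lpad [464.5 152.4 105. ] [464.2 154.2 105. ] [464.9 152.7 103.7]
rpad [463.5  23.   65. ] [462.7  25.2  65. ] [463.8  23.1  63.2]
key [555.1  31.1 158. ] [554.9  32.3 158. ] [555.4  31.3 157.2]
weight [505.7  67.4 149. ] [504.4  68.6 149. ] [505.6  67.3 147.9]
disc [459.   80.4  11. ] [458.4  80.   11. ] [458.7  80.2  11.1]
yaw -0.038429955149721466 origin (524.4500620607507+89.99423383389046j) res [2.7 5.9 2.2 2.8]
lpad (467.10695621799516+160.24925651772804j)
rpad (461.88176868561294+24.34967073744896j)
key (554.3133078746324+33.80538663571706j)
tray (531.5194334280914+273.85837930132686j)
[array([608.,  85., 120.]), array([565.,  86., 120.])]
```

Emit:
{"name": "send_rows", "arguments": {"series": [{"dx": 32.6,"dy": -29.7,"dz": 0,"az": 0.276,"hand": 1},{"dx": 32.6,"dy": -29.7,"dz": 0,"az": 0.276,"hand": 1},{"dx": 32.6,"dy": -29.7,"dz": 0,"az": 0.276,"hand": 1},{"dx": 32.6,"dy": -29.7,"dz": 0,"az": 0.276,"hand": 1},{"dx": 32.6,"dy": -29.7,"dz": 0,"az": 0.276,"hand": 1},{"dx": 32.6,"dy": -29.7,"dz": 0,"az": 0.276,"hand": 1},{"dx": 32.6,"dy": -29.7,"dz": 0,"az": 0.276,"hand": 1},{"dx": 32.6,"dy": -29.7,"dz": 0,"az": 0.276,"hand": 1},{"dx": 32.6,"dy": -29.7,"dz": 0,"az": 0.276,"hand": 1},{"dx": 32.6,"dy": -29.7,"dz": 0,"az": 0.276,"hand": 1}]}}

```text
invalid input at $.series[0]: expected keys ax, ay, az, dx, dy, dz, hand
```

Emit:
{"name": "send_rows", "arguments": {"series": [{"dx": 32.6,"dy": -29.7,"dz": 0,"ax": 0,"ay": 0,"az": 0.276,"hand": 1},{"dx": 32.6,"dy": -29.7,"dz": 0,"ax": 0,"ay": 0,"az": 0.276,"hand": 1},{"dx": 32.6,"dy": -29.7,"dz": 0,"ax": 0,"ay": 0,"az": 0.276,"hand": 1},{"dx": 32.6,"dy": -29.7,"dz": 0,"ax": 0,"ay": 0,"az": 0.276,"hand": 1},{"dx": 32.6,"dy": -29.7,"dz": 0,"ax": 0,"ay": 0,"az": 0.276,"hand": 1},{"dx": 32.6,"dy": -29.7,"dz": 0,"ax": 0,"ay": 0,"az": 0.276,"hand": 1},{"dx": 32.6,"dy": -29.7,"dz": 0,"ax": 0,"ay": 0,"az": 0.276,"hand": 1},{"dx": 32.6,"dy": -29.7,"dz": 0,"ax": 0,"ay": 0,"az": 0.276,"hand": 1},{"dx": 32.6,"dy": -29.7,"dz": 0,"ax": 0,"ay": 0,"az": 0.276,"hand": 1},{"dx": 32.6,"dy": -29.7,"dz": 0,"ax": 0,"ay": 0,"az": 0.276,"hand": 1}]}}

```text
clock: 1.1
eef_pos: [413.3, -244.6, 231.1]
tool_rot: [-3.138, -0.001, 0.011]
force: [-0.1, 0.9, -0.5]
width: 0.3
gripper_force: 0.0
```

Emit:
{"name": "send_rows", "arguments": {"series": [{"dx": 4.6,"dy": -40.9,"dz": 5,"ax": 0,"ay": 0.25,"az": 0,"hand": 1},{"dx": 4.6,"dy": -40.9,"dz": 5,"ax": 0,"ay": 0.25,"az": 0,"hand": 1},{"dx": 4.6,"dy": -40.9,"dz": 5,"ax": 0,"ay": 0.25,"az": 0,"hand": 1},{"dx": 4.6,"dy": -40.9,"dz": 5,"ax": 0,"ay": 0.25,"az": 0,"hand": 1},{"dx": 4.6,"dy": -40.9,"dz": 5,"ax": 0,"ay": 0.25,"az": 0,"hand": 1},{"dx": 4.6,"dy": -40.9,"dz": 5,"ax": 0,"ay": 0.25,"az": 0,"hand": 1},{"dx": 4.6,"dy": -40.9,"dz": 5,"ax": 0,"ay": 0.25,"az": 0,"hand": 1},{"dx": 4.6,"dy": -40.9,"dz": 5,"ax": 0,"ay": 0.25,"az": 0,"hand": 1},{"dx": 4.6,"dy": -40.9,"dz": 5,"ax": 0,"ay": 0.25,"az": 0,"hand": 1},{"dx": 4.6,"dy": -40.9,"dz": 5,"ax": 0,"ay": 0.25,"az": 0,"hand": 1}]}}

```text
clock: 2.1
eef_pos: [456.2, 162.2, 180.7]
tool_rot: [3.142, -0.25, 0.007]
force: [0.1, 0.2, -0.0]
width: -0.0
gripper_force: 0.0
```

```bash
python3 - <<'E'
from cell import *
import cv2,numpy as np
s=read_state();print(s["clock"],s["eef_pos"],s["tool_rot"],s["force"])
d=get_image("scene");c=cv2.resize(d["pixels"][150:290,185:325,::-1],None,fx=4.2,fy=4.2,interpolation=cv2.INTER_CUBIC)
cv2.imwrite("pics/c2.png",c)
E
```

```text
2.1 [456.17934659 162.18135363 180.713466  ] [ 3.14153462 -0.25033824  0.00726613] [ 0.08526371  0.17129267 -0.00901458]
```

View pics/c2.png

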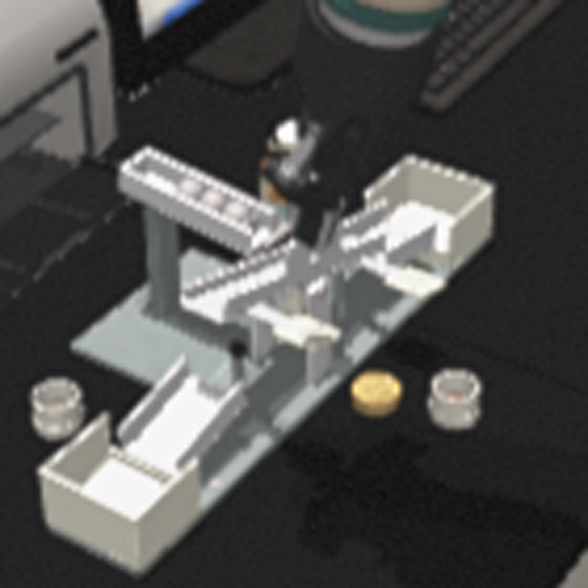

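The picture shows the fingertips at about (325,240), above the raised left pad at (295,325), and clear of the weight. Now I'll lower them onto the pad.

Emit:
{"name": "send_rows", "arguments": {"series": [{"dx": -0.99,"dy": 0,"dz": 3.88,"ax": 0,"ay": 0,"az": 0,"hand": 1},{"dx": -1.61,"dy": 0,"dz": 6.3,"ax": 0,"ay": 0,"az": 0,"hand": 1},{"dx": -1.73,"dy": 0,"dz": 6.78,"ax": 0,"ay": 0,"az": 0,"hand": 1},{"dx": -1.85,"dy": 0,"dz": 7.27,"ax": 0,"ay": 0,"az": 0,"hand": 1},{"dx": -1.98,"dy": 0,"dz": 7.75,"ax": 0,"ay": 0,"az": 0,"hand": 1},{"dx": -2.1,"dy": 0,"dz": 8.24,"ax": 0,"ay": 0,"az": 0,"hand": 1},{"dx": -2.22,"dy": 0,"dz": 8.72,"ax": 0,"ay": 0,"az": 0,"hand": 1},{"dx": -2.35,"dy": 0,"dz": 9.21,"ax": 0,"ay": 0,"az": 0,"hand": 1},{"dx": -2.47,"dy": 0,"dz": 9.69,"ax": 0,"ay": 0,"az": 0,"hand": 1},{"dx": -2.59,"dy": 0,"dz": 10.17,"ax": 0,"ay": 0,"az": 0,"hand": 1}]}}

```text
clock: 3.15
eef_pos: [467.6, 164.9, 97.1]
tool_rot: [3.129, -0.217, -0.002]
force: [0.2, 0.5, -0.0]
width: -0.3
gripper_force: 0.1
```

```bash
python3 - <<'E'
from cell import *
import cv2,numpy as np
s=read_state();print(s["clock"],s["eef_pos"],s["tool_rot"],s["force"])
d=get_image("scene");c=cv2.resize(d["pixels"][170:290,185:325,::-1],None,fx=4.2,fy=4.2,interpolation=cv2.INTER_CUBIC)
cv2.imwrite("pics/c3.png",c)
E
```

```text
3.15 [467.55467483 164.92457647  97.07185513] [ 3.12876787e+00 -2.16769963e-01 -2.18843809e-03] [ 0.23585488  0.49491217 -0.04381498]
```

View pics/c3.png

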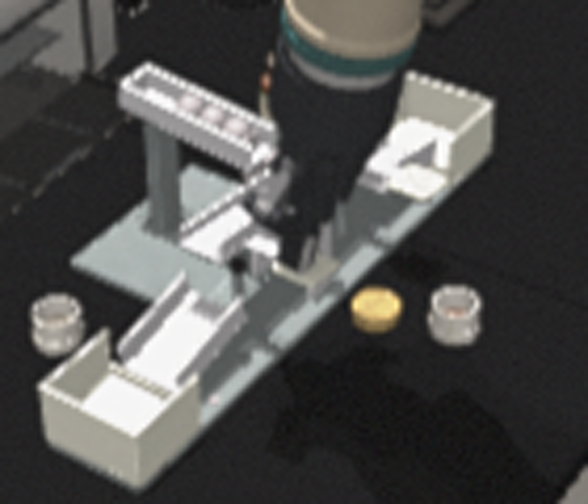

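The gate has moved part of the way: the pads are nearly level and the fingertips are on the pad at (310,260). The arm stopped short at z 97, so I'll check the joints against their limits.

```bash
python3 - <<'E'
from cell import *
s=read_state();print(s["clock"],s["eef_pos"],s["tool_rot"],s["qpos"],s["force"])
E
```

```text
3.2 [467.68421577 165.12282566  96.65489969] [ 3.12824771e+00 -2.16473234e-01 -1.40054806e-03] [-0.8283214   0.65201211  0.52508004  2.2520504  -1.09953195  0.23331265
 -0.9329707 ] [-0.02844886  0.24866713  0.48674479]
```

Emit:
{"name": "send_rows", "arguments": {"series": [{"dx": -0.3,"dy": 0,"dz": -2,"ax": 0,"ay": -0.12,"az": 0,"hand": 1},{"dx": -0.5,"dy": 0,"dz": -4,"ax": 0,"ay": -0.22,"az": 0,"hand": 1},{"dx": -0.5,"dy": 0,"dz": -4,"ax": 0,"ay": -0.22,"az": 0,"hand": 1},{"dx": -0.5,"dy": 0,"dz": -4,"ax": 0,"ay": -0.22,"az": 0,"hand": 1}]}}

```text
clock: 3.6
eef_pos: [455.4, 165.5, 135.6]
tool_rot: [3.128, 0.001, -0.003]
force: [0.2, -0.5, -0.8]
width: 0.4
gripper_force: 0.0
```

```bash
python3 - <<'E'
from cell import *
s=read_state();print(s["clock"],s["eef_pos"],s["tool_rot"],s["qpos"],s["force"])
E
```

```text
3.6 [455.42426176 165.49921467 135.56896556] [ 3.12752188e+00  7.50485571e-04 -3.28052729e-03] [-0.95445505  0.70660321  0.84752644  2.0733654  -0.79433616  0.72841887
 -1.16546038] [ 0.17295901 -0.50691973 -0.82859189]
```

Emit:
{"name": "send_rows", "arguments": {"series": [{"dx": 0,"dy": 0,"dz": 2.5,"ax": 0,"ay": 0,"az": 0,"hand": 1},{"dx": 0,"dy": 0,"dz": 3.0,"ax": 0,"ay": 0,"az": 0,"hand": 1},{"dx": 0,"dy": 0,"dz": 3.5,"ax": 0,"ay": 0,"az": 0,"hand": 1},{"dx": 0,"dy": 0,"dz": 4.0,"ax": 0,"ay": 0,"az": 0,"hand": 1},{"dx": 0,"dy": 0,"dz": 4.5,"ax": 0,"ay": 0,"az": 0,"hand": 1},{"dx": 0,"dy": 0,"dz": 5.0,"ax": 0,"ay": 0,"az": 0,"hand": 1},{"dx": 0,"dy": 0,"dz": 5.5,"ax": 0,"ay": 0,"az": 0,"hand": 1},{"dx": 0,"dy": 0,"dz": 5.9,"ax": 0,"ay": 0,"az": 0,"hand": 1},{"dx": 0,"dy": 0,"dz": 6.1,"ax": 0,"ay": 0,"az": 0,"hand": 1},{"dx": 0,"dy": 0,"dz": 6.1,"ax": 0,"ay": 0,"az": 0,"hand": 1}]}}

```text
clock: 4.6
eef_pos: [453.4, 164.4, 73.6]
tool_rot: [3.128, 0.004, -0.004]
force: [0.3, -0.3, 0.1]
width: -0.1
gripper_force: 0.0
```

```bash
python3 - <<'E'
from cell import *
import cv2
s=read_state();print(s["clock"],s["eef_pos"],s["tool_rot"],s["qpos"],s["force"])
d=get_image("scene");c=cv2.resize(d["pixels"][170:290,185:325,::-1],None,fx=4.2,fy=4.2,interpolation=cv2.INTER_CUBIC)
cv2.imwrite("pics/c4.png",c)
E
```

```text
4.6 [453.40343403 164.41046499  73.58999308] [ 3.1275814   0.00399376 -0.00370991] [-0.86881921  0.78793257  0.7136221   2.11388629 -0.9321748   0.5999682
 -1.05254868] [ 0.26772389 -0.31320232  0.07247749]
```

View pics/c4.png

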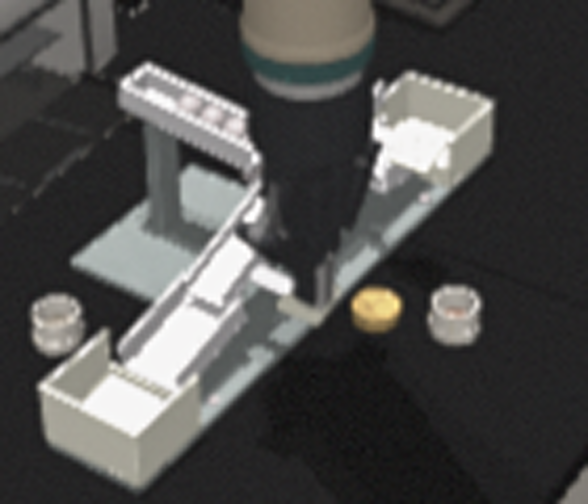

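The gate is now over on the left: its trough lines up with the left chute at (230,265), and all three balls are still in the lane at (190-235,105-130). Next I'll raise the hand and move above the key.

Emit:
{"name": "send_rows", "arguments": {"series": [{"dx": 0,"dy": 0,"dz": -5,"ax": 0,"ay": 0,"az": 0,"hand": 1},{"dx": 0,"dy": 0,"dz": -10,"ax": 0,"ay": 0,"az": 0,"hand": 1},{"dx": 0,"dy": 0,"dz": -13,"ax": 0,"ay": 0,"az": 0,"hand": 1},{"dx": 0,"dy": 0,"dz": -13,"ax": 0,"ay": 0,"az": 0,"hand": 1},{"dx": 5,"dy": 6.7,"dz": -13,"ax": 0,"ay": 0,"az": 0,"hand": 1},{"dx": 10.1,"dy": 13.3,"dz": -13,"ax": 0,"ay": 0,"az": 0,"hand": 1},{"dx": 10.1,"dy": 13.3,"dz": -13,"ax": 0,"ay": 0,"az": 0,"hand": 1},{"dx": 10.1,"dy": 13.3,"dz": -13,"ax": 0,"ay": 0,"az": 0,"hand": 1},{"dx": 10.1,"dy": 13.3,"dz": -13,"ax": 0,"ay": 0,"az": 0,"hand": 1}]}}

```text
clock: 5.55
eef_pos: [555.5, 29.3, 205.1]
tool_rot: [3.126, 0.003, -0.009]
force: [-0.8, 0.4, -0.5]
width: 0.4
gripper_force: 0.0
```

```bash
python3 - <<'E'
from cell import *
import cv2,numpy as np
s=read_state();print(s["clock"],s["eef_pos"],s["tool_rot"],s["qpos"],s["force"])
d=get_image("scene");a=cv2.resize(d["pixels"][150:290,185:325,::-1],(560,560),interpolation=cv2.INTER_CUBIC)
cv2.imwrite("pics/c5.png",a)
E
```

```text
5.55 [555.50128613  29.33747237 205.08706721] [ 3.12584029e+00  2.76627300e-03 -8.76012753e-03] [-0.65944718  0.69452749  0.90890528  1.82382686 -0.64546456  0.95488137
 -1.04961504] [-0.83450192  0.40573308 -0.51017508]
```

View pics/c5.png

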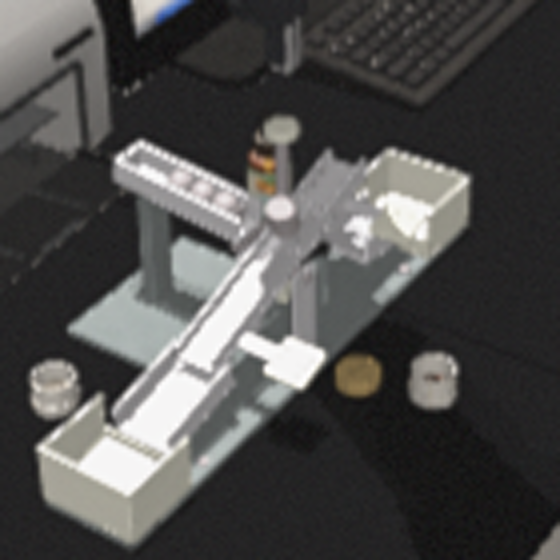

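The gate rests on its left stop with the pad low at (295,362). The fingertips at (285,65) are straight above the key cap at (282,130). Now I'll press the key.

Emit:
{"name": "send_rows", "arguments": {"series": [{"dx": 0,"dy": -0.2,"dz": 3.5,"ax": 0,"ay": 0,"az": 0,"hand": 1},{"dx": 0,"dy": -0.2,"dz": 4.3,"ax": 0,"ay": 0,"az": 0,"hand": 1},{"dx": 0,"dy": -0.2,"dz": 4.8,"ax": 0,"ay": 0,"az": 0,"hand": 1},{"dx": 0,"dy": -0.2,"dz": 5.3,"ax": 0,"ay": 0,"az": 0,"hand": 1},{"dx": 0,"dy": -0.2,"dz": 5.8,"ax": 0,"ay": 0,"az": 0,"hand": 1},{"dx": 0,"dy": -0.2,"dz": 6.2,"ax": 0,"ay": 0,"az": 0,"hand": 1},{"dx": 0,"dy": -0.2,"dz": 6.4,"ax": 0,"ay": 0,"az": 0,"hand": 1},{"dx": 0,"dy": -0.2,"dz": 6.4,"ax": 0,"ay": 0,"az": 0,"hand": 1}]}}

```text
clock: 6.4
eef_pos: [554.6, 34.8, 142.9]
tool_rot: [3.13, 0.003, -0.003]
force: [-4.9, 4.3, 13.7]
width: 0.1
gripper_force: 7.0
```

Emit:
{"name": "send_rows", "arguments": {"series": [{"dx": 0,"dy": 0,"dz": 0,"ax": 0,"ay": 0,"az": 0,"hand": 1},{"dx": 0,"dy": 0,"dz": 0,"ax": 0,"ay": 0,"az": 0,"hand": 1},{"dx": 0,"dy": 0,"dz": 0,"ax": 0,"ay": 0,"az": 0,"hand": 1},{"dx": 0,"dy": 0,"dz": 0,"ax": 0,"ay": 0,"az": 0,"hand": 1},{"dx": 0,"dy": 0,"dz": 0,"ax": 0,"ay": 0,"az": 0,"hand": 1},{"dx": 0,"dy": 0,"dz": 0,"ax": 0,"ay": 0,"az": 0,"hand": 1},{"dx": 0,"dy": 0,"dz": 0,"ax": 0,"ay": 0,"az": 0,"hand": 1},{"dx": 0,"dy": 0,"dz": 0,"ax": 0,"ay": 0,"az": 0,"hand": 1},{"dx": 0,"dy": 0,"dz": 0,"ax": 0,"ay": 0,"az": 0,"hand": 1},{"dx": 0,"dy": 0,"dz": 0,"ax": 0,"ay": 0,"az": 0,"hand": 1}]}}

```text
clock: 7.4
eef_pos: [554.6, 34.8, 142.9]
tool_rot: [3.13, 0.003, -0.003]
force: [-3.9, 2.8, 13.0]
width: 0.0
gripper_force: 7.0
```

Emit:
{"name": "send_rows", "arguments": {"series": [{"dx": 0,"dy": 0,"dz": 0,"ax": 0,"ay": 0,"az": 0,"hand": 1},{"dx": 0,"dy": 0,"dz": 0,"ax": 0,"ay": 0,"az": 0,"hand": 1},{"dx": 0,"dy": 0,"dz": 0,"ax": 0,"ay": 0,"az": 0,"hand": 1},{"dx": 0,"dy": 0,"dz": 0,"ax": 0,"ay": 0,"az": 0,"hand": 1},{"dx": 0,"dy": 0,"dz": 0,"ax": 0,"ay": 0,"az": 0,"hand": 1},{"dx": 0,"dy": 0,"dz": 0,"ax": 0,"ay": 0,"az": 0,"hand": 1},{"dx": 0,"dy": 0,"dz": 0,"ax": 0,"ay": 0,"az": 0,"hand": 1},{"dx": 0,"dy": 0,"dz": 0,"ax": 0,"ay": 0,"az": 0,"hand": 1},{"dx": 0,"dy": 0,"dz": 0,"ax": 0,"ay": 0,"az": 0,"hand": 1},{"dx": 0,"dy": 0,"dz": 0,"ax": 0,"ay": 0,"az": 0,"hand": 1}]}}

```text
clock: 8.4
eef_pos: [554.6, 34.8, 142.9]
tool_rot: [3.13, 0.003, -0.003]
force: [-4.5, 2.9, 14.4]
width: -0.3
gripper_force: 7.0
```

Emit:
{"name": "send_rows", "arguments": {"series": [{"dx": 0,"dy": 0,"dz": 0,"ax": 0,"ay": 0,"az": 0,"hand": 1},{"dx": 0,"dy": 0,"dz": 0,"ax": 0,"ay": 0,"az": 0,"hand": 1},{"dx": 0,"dy": 0,"dz": 0,"ax": 0,"ay": 0,"az": 0,"hand": 1},{"dx": 0,"dy": 0,"dz": 0,"ax": 0,"ay": 0,"az": 0,"hand": 1},{"dx": 0,"dy": 0,"dz": 0,"ax": 0,"ay": 0,"az": 0,"hand": 1},{"dx": 0,"dy": 0,"dz": 0,"ax": 0,"ay": 0,"az": 0,"hand": 1},{"dx": 0,"dy": 0,"dz": 0,"ax": 0,"ay": 0,"az": 0,"hand": 1},{"dx": 0,"dy": 0,"dz": 0,"ax": 0,"ay": 0,"az": 0,"hand": 1},{"dx": 0,"dy": 0,"dz": 0,"ax": 0,"ay": 0,"az": 0,"hand": 1},{"dx": 0,"dy": 0,"dz": 0,"ax": 0,"ay": 0,"az": 0,"hand": 1}]}}

```text
clock: 9.4
eef_pos: [554.6, 34.8, 142.9]
tool_rot: [3.13, 0.003, -0.003]
force: [-4.4, 3.7, 13.9]
width: 0.3
gripper_force: 7.0
```

```bash
python3 - <<'E'
from cell import *
import cv2,numpy as np
s=read_state();print(s["clock"],s["eef_pos"],s["force"])
d=get_image("scene");a=cv2.resize(d["pixels"][150:290,185:325,::-1],(560,560),interpolation=cv2.INTER_CUBIC)
cv2.imwrite("pics/c6.png",a)
E
```

```text
9.4 [554.58431209  34.76504097 142.92760943] [-4.37396807  3.67513294 13.8591991 ]
```

View pics/c6.png

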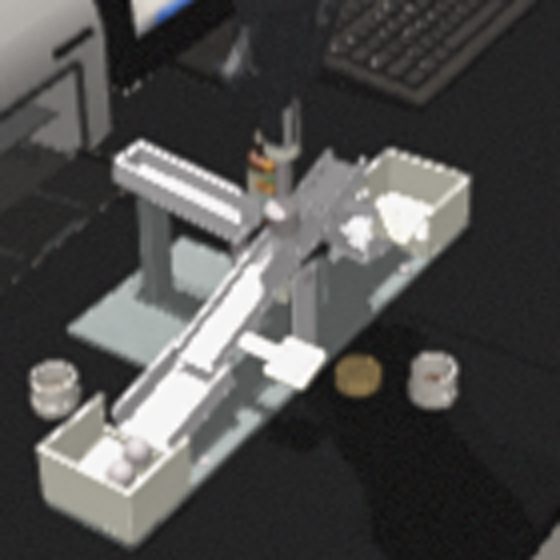

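The lane is empty. Two balls show in the left tray at (122,470) and (138,447), and the third may be hidden by the tray wall. I'll lift off and check from above.

Emit:
{"name": "send_rows", "arguments": {"series": [{"dx": 0,"dy": 0,"dz": -1,"ax": 0,"ay": 0,"az": 0,"hand": 1},{"dx": 0,"dy": 0,"dz": -2,"ax": 0,"ay": 0,"az": 0,"hand": 1},{"dx": 0,"dy": 0,"dz": -5,"ax": 0,"ay": 0,"az": 0,"hand": 1},{"dx": 0,"dy": 0,"dz": -9,"ax": 0,"ay": 0,"az": 0,"hand": 1},{"dx": -6,"dy": 6,"dz": -9,"ax": 0,"ay": 0,"az": 0,"hand": 1},{"dx": -10,"dy": 12,"dz": -9,"ax": 0,"ay": 0,"az": 0,"hand": 1},{"dx": -10,"dy": 12,"dz": -9,"ax": 0,"ay": 0,"az": 0,"hand": 1},{"dx": -10,"dy": 12,"dz": -9,"ax": 0,"ay": 0,"az": 0,"hand": 1},{"dx": -10,"dy": 12,"dz": -9,"ax": 0,"ay": 0,"az": 0,"hand": 1},{"dx": -10,"dy": 12,"dz": -9,"ax": 0,"ay": 0,"az": 0,"hand": 1}]}}

```text
clock: 10.45
eef_pos: [455.3, -83.6, 233.4]
tool_rot: [3.128, 0.003, -0.002]
force: [0.3, 0.9, -0.3]
width: 0.0
gripper_force: 0.0
```

```bash
python3 - <<'E'
from cell import *
import cv2,numpy as np
s=read_state();print(s["clock"],s["eef_pos"],s["force"])
d=get_image("top");e=get_image("scene")
a=cv2.resize(d["pixels"][145:255,165:335,::-1],(680,440),interpolation=cv2.INTER_CUBIC)[:,:400]
b=cv2.resize(e["pixels"][180:290,190:290,::-1],(400,440),interpolation=cv2.INTER_CUBIC)
cv2.imwrite("pics/c7.png",np.hstack([a,b]))
E
```

```text
10.45 [455.28327325 -83.6119921  233.43654322] [ 0.30356872  0.86611009 -0.27274235]
```

View pics/c7.png

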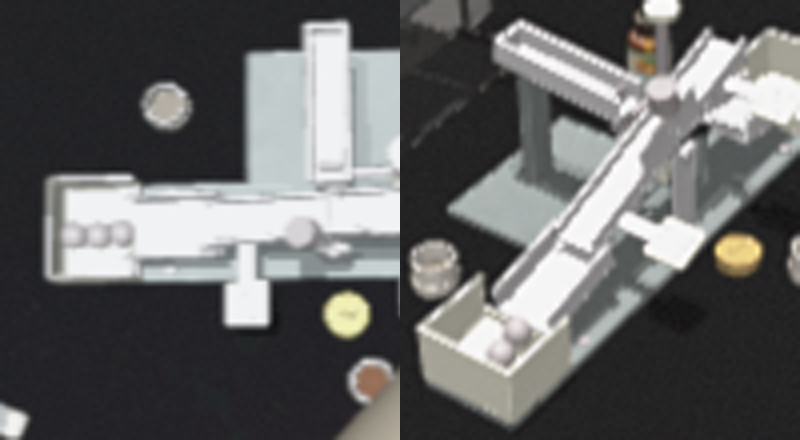

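Three balls sit in the left tray, at (75,236), (98,236) and (122,236) in the left half of the picture. The gate is left and the key is up. I'll check their y values, especially the innermost ball's.

```bash
python3 - <<'E'
from cell import *
from h import *
import cv2
d=get_image("top");p=d["pixels"][190:218,172:205].astype(int)
for c in((75,236),(98,236),(122,236)):
    u=((c[0]+.5)/4-.5+165,(c[1]+.5)/4-.5+145)
    for z in(24,40): print(c,z,(ray('top',u,z)[:2]-[524,88]).round(1))
cv2.imwrite("pics/c8.png",cv2.resize(d["pixels"][185:220,172:212,::-1],(640,560),interpolation=cv2.INTER_CUBIC))
E
```

```text
(75, 236) 24 [ -0.5 198.5]
(75, 236) 40 [ -2.6 194.8]
(98, 236) 24 [ -1.1 180.9]
(98, 236) 40 [ -3.1 177.4]
(122, 236) 24 [ -1.7 162.5]
(122, 236) 40 [ -3.7 159.3]
```

View pics/c8.png

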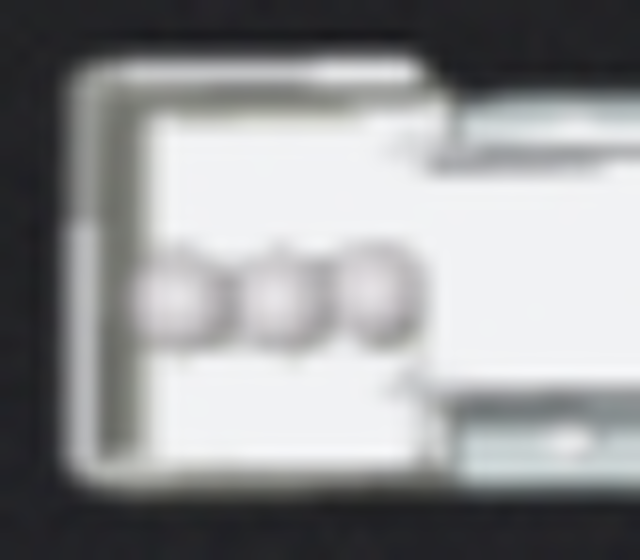

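The innermost ball is at about y = 163 mm and the outermost at about 199 mm. Both are inside the 155–213 mm limits and low in the tray, and the balls have not moved since the previous picture. I'll hand in.

```bash
python3 -c "
from cell import *
print(finish_job())"
```

```text
the job is handed in; nothing more can be done
None
```

The job is handed in, but no verdict came back: the last pictures show all three balls in the left tray, the gate left, the key up and the hand clear of the sorter, though I did not re-check every bystander.

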